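Tip seeds into a germination chamber through its slot

ROBOT

A 6-joint arm with a two-finger parallel gripper is mounted at the origin on a cart in front of the work surface, level with it; the furniture and walls round the work are solid. World frame = base frame: x ahead of the robot, y to its left, z up, the work surface at z = 0. Lengths are in m, angles in rad, forces in N, time in s.
With the tool pointing down it reaches from about 0.25 to 0.775 m from the base axis. Payload 4 kg.
Tool frame: the origin (TCP) lies between the finger pads; the fingertips stand 11 mm ahead of it and the grasp point (between the pads) lies 8 mm behind it; y points along the fingers, x is the direction in which the jaws open and shut, and the axes are right-handed (so a half turn about y gives the same grasp; the last joint's range is limited). The gripper opens to 94 mm and grips with 3 to 60 N. Pads are 16 mm wide; open, the fingers measure 119 mm over their backs; the gripper's body (75 mm by 177 mm) begins 78 mm behind the grasp point.
Start: joints at [1.226, 0.087, 1.371, -0, 1.684, -0.103], TCP at [0.132, 0.534, 0.217] pointing down, gripper open.
Joint ranges: [-3.1, 3.1], [-0.76, 2.03], [0.27, 2.55], [-1.08, 4.22], [0.17, 2.65], [-2.57, 2.57]. Speed limits (rad/s): [2.79, 2.79, 3.14, 3.14, 3.14, 3.14].

INTERFACE

Orientations are given as a unit quaternion [x, y, z, w].
In Python, from rig import bot gives the robot as it stands. The module is installed in compiled form; this text tells all that it offers. Calls block until the motion is done:
- bot.move_to(position, orientation): joint-space move of the TCP to a pose.
- bot.movel(position, frame=None, velocity=0.15, stop_force=None): straight line of the TCP; frame=None keeps the orientation; velocity is the mean speed in m/s. With stop_force (N) it stops when the force on the tool has changed by that much, and returns True; else False.
- bot.goto_joints(angles): joint-space move.
- bot.gripper_open() and bot.clamp(): open the fingers fully, or close them until they stop; the grip force is fixed at half the most.
- bot.dwell(seconds).
- bot.ik(position, orientation): joint angles nearest the present ones, or None.
- bot.get_obs(): the state.
- bot.get_image(name): name is "scene" or "top" or "wrist"; returns a dict with "color" (420x560x3 uint8, red, green, blue), "camera_matrix" (3x3 intrinsics, pixels), "xyz" and "orientation" of the camera in the world. Camera axes: x right, y up, looking along -z (the intrinsics and any distortion apply to the point x, -y, -z); pixel columns grow to the right and rows downward; lengths in m; the calibration is good to about 2 mm. A picture is of the moment at which its call begins. There is no depth.
A pose or a line that the arm cannot do raises bot.Unreachable and nothing moves.
- bot.sign_off(): hands the job in, once; it reports no verdict.
Trained networks look in the newest picture that a camera, given by its name, has taken for a name from the list of things; names that differ only in an ending like _2 or _b are one class to them, and where a whole thing is asked for, a point or a joint stands for the part that bears it (a point fixed in the world has none). Each returns a list of dicts, best first, with "p" (0 to 1); they miss things now and then, are a little off and sometimes report something else, mostly with a low value. They report only what shows in the picture. A call takes as long as a camera call.
- bot.regions_of(camera, target): "mask" (420x560 bool, what is visible of it) and "bbox" ([centre column, centre row, width, height] in pixels, round what is visible of it).
- bot.landmark_of(camera, target): "position" ([row, column] in pixels: a listed point, or the origin of a listed thing).
The state is a dict: "time": time; "joint_positions": joint angles; "qvel": joint speeds; "joint_efforts": joint torques, N m; "ee_pos": TCP position; "tool_rot": TCP orientation; "force": force on the tool from outside, world axes, zero at the start; "ft_torque": the same for the moment, N m; "gripper_width": finger opening in m.
Only numpy, scipy, OpenCV 4.12 (cv2) and the standard library are available. Lean on these libraries where they do the work, as an engineer would, in place of code of your own. Each camera call takes 0.05 s, during which the arm holds its last target.

TASK

Load the three seeds into the germination chamber: carry the long-handled boat level, slide its whole pan in through the slot in the chamber's front plate and tip it inside so that every seed falls out, without the boat touching the chamber, its slot edges or its shutter. Draw the empty boat out, stand it upright and wholly on its blue mat again and let go, then slide the green shutter fully shut over the slot. Leave the glass beaker, the petri dish and the loupe where they are.

Things in the scene. Friction and masses are not known exactly. Their poses are not given: they have to be found in the camera images.
- chamber: Fixed germination chamber: closed clear box 120 x 220 x 130 mm, white front plate 6 mm thick facing the robot. Origin: centre of underside; x points from front plate to back wall, y left, z up. Front plate x = -60 (outer face) to -54 mm, back wall's inner side x = +56, cork floor z = 12, roof underside z = 126. Guide rails above and below the slot stand 6 mm proud of the plate.
- slot (a point): Centre of the slot, on the outer face of the chamber's front plate: chamber frame (-60, 45, 85) mm. The slot is 50 mm wide (chamber y) and 32 mm high (z), with plain edges 6 mm thick. Same axes as the chamber.
- shutter (a joint): Opening of the green sliding shutter (m): 0 = fully shut over the slot, against its stop; 0.085 = fully open. It opens along chamber -y, in front of the plate. It is 60 mm wide: above 0.055 the slot is quite clear, and it starts between 0.060 and 0.085. It stays where it is left; sliding it takes about 1 to 2 N.
- shutter_tab (a point): Centre of the shutter's black grip tab, which stands above the roof in front of the plate: 16 mm (chamber x) x 12 mm (chamber y) x 36 mm (z), from z = 138 to 174 mm; its centre lies 12 mm in front of the plate's outer face and 71 mm above the slot's centre height. It moves with the shutter.
- boat: Loading boat, loose, 0.07-0.14 kg, 175 mm long in x, standing on its mat. Origin: mid-length on its underside; x points from handle to pan, z up. Orange upright handle x -87.5..-47.5, 12 mm thick (y), z 0..46, cross feet 46 wide, 5 high at its two ends (x -87.5..-79.5, -55.5..-47.5); steel rod 6 mm thick along x at z = 9; steel pan x 27.5..87.5, 38 wide, 14 high. Gripped by the handle.
- boat_grip (a point): Grip point in the orange handle: boat frame (-67.5, 0, 32) mm, i.e. 125 mm behind the pan's centre and 23 mm above the rod's axis. To be pinched across the boat's y (12 mm).
- boat_pan (a point): Pan's centre on the rod's axis: boat frame (57.5, 0, 9) mm; the pan ends 30 mm either side along x. It is a trough: flat floor 13 mm wide (top z = 3 mm), side walls sloping outward and up 30 degrees from level, upright end walls. Seeds in it reach z = 17 mm. Rolled sideways about the rod by clearly over 30 degrees (45-50 is ample), the seeds roll out over the side wall.
- boat_nose (a point): Front end of the boat on its underside: boat frame (87.5, 0, 0) mm.
- boat_heel (a point): Rear end of the boat on its underside: boat frame (-87.5, 0, 0) mm.
- mat: Blue parking mat, fixed, 230 (x) x 100 (y) x 4 mm; origin at the centre of its underside, top at z = 4 mm. The boat stands lengthwise on it.
- seed_1: Round dark-brown seed, a 14 mm ball of 10 g with a pale spot, lying in the boat's pan at the start. Origin: its centre.
- seed_2: Round dark-brown seed, a 14 mm ball of 10 g with a pale spot, lying in the boat's pan at the start. Origin: its centre.
- seed_3: Round dark-brown seed, a 14 mm ball of 10 g with a pale spot, lying in the boat's pan at the start. Origin: its centre.
- beaker: Bystander: small empty glass beaker, 55 mm across, 69 mm tall; origin centre of its underside.
- dish: Bystander: petri dish 64 mm across, 14 mm tall; origin centre of its underside.
- loupe: Bystander: black folding loupe 43 x 94 x 18 mm; origin centre of its underside.

How it is judged:
On the way, in this order (a step that is already met when the one before it is completed fails the run):
1. the whole pan is inside the chamber, level, with all three seeds still in it (x of boat_pan in the frame of chamber between -0.022 and 0.06 m and y of boat_pan in the frame of chamber between -0.1 and 0.1 m and z of boat_pan in the frame of chamber between 0.01 and 0.13 m and angle between boat's own z axis and vertical below 0.4 rad and distance between each of seed_1, seed_2, seed_3 and boat_pan below 0.036 m), for 0.1 s.
2. the pan is tipped inside and all three seeds lie on the chamber's floor while the pan is still inside (x of boat_pan in the frame of chamber between -0.022 and 0.06 m and y of boat_pan in the frame of chamber between -0.1 and 0.1 m and z of boat_pan in the frame of chamber between 0.01 and 0.13 m and x of seed_1 in the frame of chamber between -0.054 and 0.058 m and y of seed_1 in the frame of chamber between -0.108 and 0.108 m and z of seed_1 in the frame of chamber between 0 and 0.05 m and x of seed_2 in the frame of chamber between -0.054 and 0.058 m and y of seed_2 in the frame of chamber between -0.108 and 0.108 m and z of seed_2 in the frame of chamber between 0 and 0.05 m and x of seed_3 in the frame of chamber between -0.054 and 0.058 m and y of seed_3 in the frame of chamber between -0.108 and 0.108 m and z of seed_3 in the frame of chamber between 0 and 0.05 m), for 0.1 s.
3. the empty boat stands upright on its mat, let go (x of boat_nose in the frame of mat between -0.118 and 0.118 m and y of boat_nose in the frame of mat between -0.053 and 0.053 m and height (world z) of each of boat_nose, boat_heel below 0.009 m and x of boat_heel in the frame of mat between -0.118 and 0.118 m and y of boat_heel in the frame of mat between -0.053 and 0.053 m and angle between boat's own z axis and vertical below 0.12 rad and linear speed of boat below 0.02 m/s and contact force between boat and the fingers below 0.05 N), for 0.2 s.
4. the shutter is fully shut (value of joint shutter below 0.004 m), for 0.2 s.
At the end, for the whole second after the job is handed in: All three seeds lie inside the chamber on its floor (centres below 50 mm); the boat stands upright (within 7 degrees), at rest and released on the blue mat, no end more than 3 mm past the mat's edge; the shutter is shut to within 4 mm (all of step 3 and x of seed_1 in the frame of chamber between -0.054 and 0.058 m and y of seed_1 in the frame of chamber between -0.108 and 0.108 m and z of seed_1 in the frame of chamber between 0 and 0.05 m and x of seed_2 in the frame of chamber between -0.054 and 0.058 m and y of seed_2 in the frame of chamber between -0.108 and 0.108 m and z of seed_2 in the frame of chamber between 0 and 0.05 m and x of seed_3 in the frame of chamber between -0.054 and 0.058 m and y of seed_3 in the frame of chamber between -0.108 and 0.108 m and z of seed_3 in the frame of chamber between 0 and 0.05 m and value of joint shutter below 0.004 m); the robot touches nothing.
It fails at once if the boat touches the chamber, its slot edges or its shutter (over 0.3 N) (contact force between boat and chamber above 0.3 N).
It fails at once if the beaker, the dish or the loupe is moved by more than 15 mm (distance of any of beaker, dish, loupe from where it was at the start of the episode above 0.015 m).
It fails at once if the beaker is tipped (angle between beaker's own z axis and vertical above 0.3 rad).
It also fails if it takes over 72 s, if anything falls off the work surface, if the arm or the gripper's body presses on something with over 40 N, if the wrist force passes 120 N, or if a joint passes its speed limit or range.

## Working session

There is one attempt and no reset: what is moved stays moved. The work goes in short steps, each a Python script; the robot and the scene stay as the last script left them, time stands still between calls to the robot, and variables do not carry over. Pictures are saved under pics/ and viewed, and the job is handed in when it is done.

```bash
mkdir -p pics; ls; python3 - <<'E'
from rig import bot
import cv2
for n in ["scene","top","wrist"]:
    im=bot.get_image(n); cv2.imwrite(f"pics/{n}0.png",im["color"][:,:,::-1]); print(n,im["camera_matrix"],im["xyz"],im["orientation"],[k for k in im])
print(bot.get_obs())
E
```

```text
pics
scene [[392.93304161   0.         280.325846  ]
 [  0.         392.93304161 207.58681342]
 [  0.           0.           1.        ]] [ 0.03620849 -0.58515336  0.65260489] [ 0.42030242 -0.17612998 -0.32455962  0.82884568] ['color', 'camera_matrix', 'xyz', 'orientation']
top [[415.90551763   0.         280.80607909]
 [  0.         415.90551763 212.79155005]
 [  0.           0.           1.        ]] [ 0.38314382 -0.03827231  1.01618946] [-0.0655909   0.0678915   0.70574086 -0.7021527 ] ['color', 'camera_matrix', 'xyz', 'orientation']
wrist [[347.38017936   0.         283.08881358]
 [  0.         347.38017936 204.87829203]
 [  0.           0.           1.        ]] [0.0594353  0.55240672 0.38359558] [-0.10529108 -0.0809177   0.61198495  0.77964129] ['color', 'camera_matrix', 'xyz', 'orientation']
{'time': 0.15, 'joint_positions': array([ 1.22588315e+00,  8.77936787e-02,  1.37186532e+00, -3.22488198e-07,
        1.68358129e+00, -1.03096894e-01]), 'qvel': array([-6.82573997e-05, -2.98633407e-03, -5.95966383e-03, -1.58491003e-03,
        1.32039940e-03,  9.83720155e-04]), 'joint_efforts': array([ 1.53966415e-03, -3.40643728e+01, -3.02793145e+01,  7.19542033e-02,
        3.05013859e-02, -9.27397286e-05]), 'ee_pos': array([0.13157906, 0.5336338 , 0.21558961]), 'tool_rot': array([ 0.55696667,  0.43554966, -0.43653577, -0.55634625]), 'force': array([-0.64193317,  0.28414324, -0.18026971]), 'ft_torque': array([ 0.01224319, -0.02275417,  0.02459596]), 'gripper_width': 0.09392166469574281}
```

View pics/scene0.png

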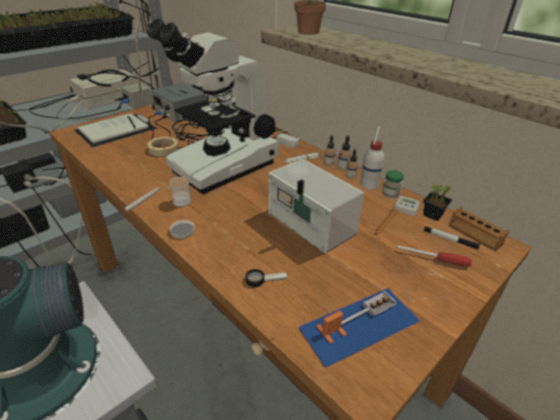

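View pics/top0.png

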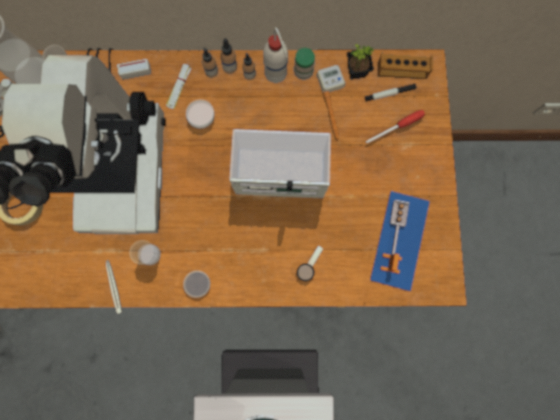

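View pics/wrist0.png

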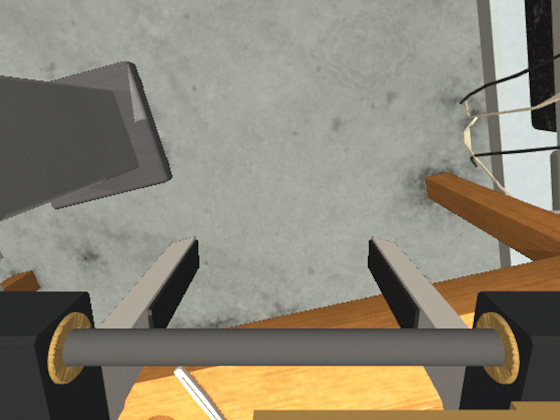

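```bash
cat > h.py <<'E'
from rig import bot
import numpy as np, cv2
from scipy.spatial.transform import Rotation as R
from scipy.optimize import least_squares
def cam(im): return (im["camera_matrix"],np.array(im["xyz"]),R.from_quat(im["orientation"]).as_matrix())
def proj(c,P):
    K,t,M=c; q=(np.atleast_2d(P)-t)@M; u=K[0,0]*q[:,0]/-q[:,2]+K[0,2]; v=K[1,1]*-q[:,1]/-q[:,2]+K[1,2]
    return np.c_[u,v]
def onplane(c,uv,z):
    K,t,M=c; d=M@np.array([(uv[0]-K[0,2])/K[0,0],-(uv[1]-K[1,2])/K[1,1],-1]); return t+d*(z-t[2])/d[2]
E
python3 - <<'E'
from h import *
for n,z in (("top",1),("scene",1)):
    c=cam(bot.get_image(n))
    for t,zz in [("chamber",0),("slot",.085),("shutter_tab",.156),("boat_grip",.036),("boat_pan",.013),("boat_nose",.004),("boat_heel",.004),("mat",0),("boat",.004),("seed_1",.014),("beaker",0),("dish",0),("loupe",0)]:
        for l in bot.landmark_of(n,t)[:3]:
            uv=l["position"][::-1]; print(n,t,round(l["p"],2),np.round(uv,1),np.round(onplane(c,uv,zz),4))
E
```

```text
top chamber 0.82 [279.1 172. ] [ 0.6829 -0.0384  0.    ]
top slot 0.66 [260.2 186.2] [0.624  0.0054 0.085 ]
top slot 0.56 [400.6 207.4] [ 0.5725 -0.3158  0.085 ]
top slot 0.32 [397.1 239. ] [ 0.4999 -0.3036  0.085 ]
top shutter_tab 0.74 [288.5 181.8] [ 0.6151 -0.0583  0.156 ]
top boat_grip 0.72 [392.8 261.9] [ 0.452  -0.3043  0.036 ]
top boat_grip 0.5 [290.8 183.1] [ 0.6441 -0.0667  0.036 ]
top boat_pan 0.84 [399.6 211.2] [ 0.5777 -0.3343  0.013 ]
top boat_pan 0.28 [258.6 186.8] [0.6411 0.0128 0.013 ]
top boat_nose 0.84 [402.4 204. ] [ 0.5976 -0.345   0.004 ]
top boat_heel 0.96 [389.  270.7] [ 0.4331 -0.3027  0.004 ]
top boat_heel 0.26 [399.7 209.4] [ 0.584  -0.3374  0.004 ]
top mat 0.78 [397.  240.8] [ 0.5061 -0.3273  0.    ]
top boat 0.72 [396.7 235.6] [ 0.5184 -0.3262  0.004 ]
top seed_1 0.58 [401.3 204.4] [ 0.5945 -0.3392  0.014 ]
top seed_1 0.52 [398.2 224.5] [ 0.5444 -0.3286  0.014 ]
top beaker 0.85 [148.3 253.2] [0.4787 0.2817 0.    ]
top dish 0.67 [199.1 285.1] [0.4014 0.1554 0.    ]
top loupe 0.64 [309. 263.] [ 0.4529 -0.11    0.    ]
top loupe 0.42 [386.6 268.2] [ 0.4394 -0
[... 470 characters left out ...]
345   0.036 ]
scene boat_pan 0.79 [378.4 305.4] [ 0.5674 -0.3376  0.013 ]
scene boat_nose 0.98 [387.9 302.2] [ 0.5972 -0.3427  0.004 ]
scene boat_heel 0.81 [321.8 333.5] [ 0.4339 -0.3001  0.004 ]
scene mat 0.98 [356.9 321.6] [ 0.5106 -0.3276  0.    ]
scene boat 0.92 [354.7 314.8] [ 0.5181 -0.3155  0.004 ]
scene seed_1 0.6 [386.2 299.5] [ 0.5921 -0.3398  0.014 ]
scene seed_1 0.51 [379.1 304.4] [ 0.5699 -0.3374  0.014 ]
scene seed_1 0.42 [375.7 304.4] [ 0.5646 -0.3326  0.014 ]
scene beaker 0.57 [181.9 203.2] [0.4713 0.2684 0.    ]
scene dish 0.8 [181.2 232.7] [0.3989 0.1553 0.    ]
scene loupe 0.65 [265.9 280.8] [ 0.4486 -0.1187  0.    ]
scene loupe 0.19 [360.7 321.1] [ 0.5174 -0.332   0.    ]
```

```bash
python3 - <<'E'
import cv2
a=cv2.imread("pics/top0.png")[110:300,200:460]; cv2.imwrite("pics/topz.png",cv2.resize(a,None,fx=3,fy=3,interpolation=cv2.INTER_CUBIC))
a=cv2.imread("pics/scene0.png")[150:360,230:430]; cv2.imwrite("pics/scz.png",cv2.resize(a,None,fx=2.8,fy=2.8,interpolation=cv2.INTER_CUBIC))
E
```

```text
(no output)
```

View pics/topz.png

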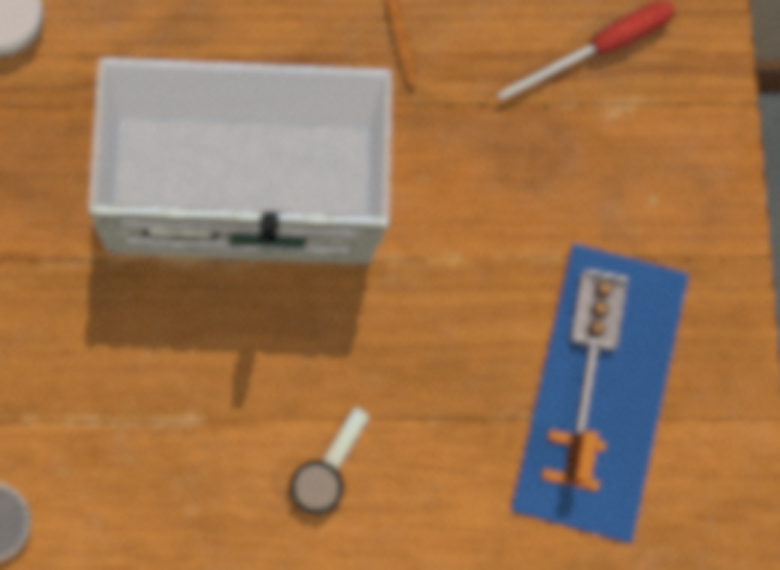

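View pics/scz.png

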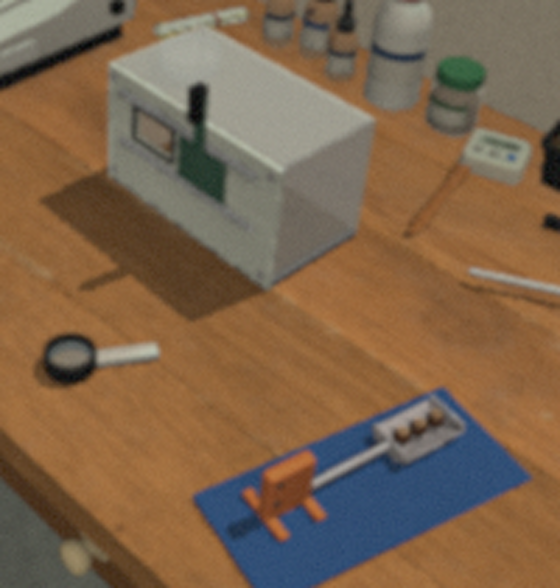

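```bash
cat >> h.py <<'E'
def down(yaw,pitch=0,flip=False,roll=0,ax=0):
    """tool R: z=pointing. jaw (x) along boat y at given yaw; pitch leans fingers forward(+x boat)."""
    # boat frame: tool z=-zb ; tool x=+-yb ; tool y = z x x
    z=np.array([np.sin(pitch),0,-np.cos(pitch)]); x=np.array([0,1.,0])*(-1 if flip else 1); y=np.cross(z,x)
    return R.from_euler('z',yaw)*R.from_euler('x',roll)*R.from_matrix(np.c_[x,y,z])
E
python3 - <<'E'
from h import *
o=bot.get_obs(); im=bot.get_image("wrist"); T=R.from_quat(o["tool_rot"]); 
print("tool axes\n",T.as_matrix().round(3)); C=R.from_quat(im["orientation"])
print("cam in tool",T.inv().apply(np.array(im["xyz"])-o["ee_pos"]).round(4)); print((T.inv()*C).as_matrix().round(3))
cy=0.0
for flip in (0,1):
  for p in (0,.3,.5):
    for roll in (0,-.85,.85):
        for pos in ((.44,.01,.11),(.56,.01,.11)):
            q=bot.ik(pos,down(cy,p,flip,roll).as_quat()); print(flip,p,roll,pos,None if q is None else np.round(q,2))
    print(flip,p,"boat",bot.ik((.455,-.304,.03),down(-.25,p,flip).as_quat()))
E
```

```text
tool axes
 [[ 0.239  0.    -0.971]
 [ 0.971  0.     0.239]
 [ 0.    -1.    -0.   ]]
cam in tool [ 0.0007 -0.1682  0.0746]
[[ 1.    -0.002  0.   ]
 [ 0.001  0.263 -0.965]
 [ 0.002  0.965  0.263]]
0 0 0 (0.44, 0.01, 0.11) None
0 0 0 (0.56, 0.01, 0.11) [-0.21  0.14  2.5   2.9   1.09  1.69]
0 0 -0.85 (0.44, 0.01, 0.11) None
0 0 -0.85 (0.56, 0.01, 0.11) [-0.21  0.14  2.5   2.9   1.09  0.84]
0 0 0.85 (0.44, 0.01, 0.11) None
0 0 0.85 (0.56, 0.01, 0.11) [-0.21  0.14  2.5   2.9   1.09  2.54]
0 0 boat [-1.27608408  0.53227914  2.37283023  2.1030817   1.44909608  1.77406498]
0 0.3 0 (0.44, 0.01, 0.11) None
0 0.3 0 (0.56, 0.01, 0.11) [-0.2   0.62  2.39  2.95  1.74  1.6 ]
0 0.3 -0.85 (0.44, 0.01, 0.11) None
0 0.3 -0.85 (0.56, 0.01, 0.11) [-0.5   0.47  2.4   2.43  1.57  0.87]
0 0.3 0.85 (0.44, 0.01, 0.11) None
0 0.3 0.85 (0.56, 0.01, 0.11) [0.12 0.47 2.39 3.48 1.51 2.35]
0 0.3 boat [-1.22551834  0.90297878  2.22607897  2.16924148  1.86375102  1.58163694]
0 0.5 0 (0.44, 0.01, 0.11) [-0.34  1.01  2.45  2.71  2.36  1.43]
0 0.5 0 (0.56, 0.01, 0.11) [-0.18  0.84  2.26  2.97  2.03  1.58]
0 0.5 -0.85 (0.
[... 718 characters left out ...]
(0.56, 0.01, 0.11) None
1 0.3 0.85 (0.44, 0.01, 0.11) [-0.16  0.84  1.1   0.13  2.57  0.82]
1 0.3 0.85 (0.56, 0.01, 0.11) None
1 0.3 boat [-0.52907675  1.1022987   0.72668478 -0.46834056  2.51918984  1.09634718]
1 0.5 0 (0.44, 0.01, 0.11) [-0.06  0.68  1.16 -0.08  2.37  1.48]
1 0.5 0 (0.56, 0.01, 0.11) [-0.05  0.95  0.7  -0.09  2.56  1.47]
1 0.5 -0.85 (0.44, 0.01, 0.11) [ 0.1   0.76  1.15 -0.42  2.42  2.07]
1 0.5 -0.85 (0.56, 0.01, 0.11) [ 0.09  1.03  0.68 -0.57  2.6   1.88]
1 0.5 0.85 (0.44, 0.01, 0.11) [-0.23  0.75  1.16  0.25  2.46  0.9 ]
1 0.5 0.85 (0.56, 0.01, 0.11) [-0.2   1.02  0.69  0.39  2.64  1.07]
1 0.5 boat [-0.53781465  0.96758319  0.8385959  -0.35968178  2.35529629  1.17014803]
```

```bash
python3 - <<'E'
s=open('h.py').read()
s=s.replace("y=np.cross(z,x)","w=np.cross(x,z)").replace("R.from_matrix(np.c_[x,y,z])","R.from_matrix(np.c_[x,z,w])  # tool y=pointing")
open('h.py','w').write(s)
E
python3 - <<'E'
from h import *
cy=0.0
for flip in (0,1):
  for p in (0,.3,.5,.8):
    for roll in (0,-.85,.85):
        for pos in ((.43,.01,.11),(.56,.01,.11)):
            q=bot.ik(pos,down(cy,p,flip,roll).as_quat()); print(flip,p,roll,pos,None if q is None else np.round(q,2))
    q=bot.ik((.455,-.304,.03),down(-.25,p,flip).as_quat());print(flip,p,"boat",None if q is None else np.round(q,2))
E
```

```text
0 0 0 (0.43, 0.01, 0.11) [-0.11 -0.14  1.8  -0.    1.48 -1.68]
0 0 0 (0.56, 0.01, 0.11) [-0.08  0.15  1.51 -0.    1.48 -1.65]
0 0 -0.85 (0.43, 0.01, 0.11) [ 0.44  0.15  1.77 -0.75  1.65 -1.03]
0 0 -0.85 (0.56, 0.01, 0.11) [ 0.35  0.38  1.48 -0.79  1.63 -1.13]
0 0 0.85 (0.43, 0.01, 0.11) [-0.63  0.12  1.79  0.67  1.77 -2.26]
0 0 0.85 (0.56, 0.01, 0.11) [-0.51  0.36  1.5   0.73  1.73 -2.13]
0 0 boat [-0.69  0.19  1.63 -0.    1.32 -2.01]
0 0.3 0 (0.43, 0.01, 0.11) [-0.14 -0.38  2.02  0.04  1.2  -1.72]
0 0.3 0 (0.56, 0.01, 0.11) [-0.1  -0.06  1.76  0.03  1.14 -1.68]
0 0.3 -0.85 (0.43, 0.01, 0.11) [ 0.52 -0.04  1.98 -0.89  1.43 -0.94]
0 0.3 -0.85 (0.56, 0.01, 0.11) [ 0.4   0.2   1.73 -0.92  1.35 -1.03]
0 0.3 0.85 (0.43, 0.01, 0.11) [-0.76 -0.06  2.01  0.81  1.6  -2.34]
0 0.3 0.85 (0.56, 0.01, 0.11) [-0.58  0.18  1.75  0.87  1.49 -2.22]
0 0.3 boat [-0.79  0.01  1.87  0.18  1.01 -2.18]
0 0.5 0 (0.43, 0.01, 0.11) [-0.18 -0.54  2.17  0.1   1.02 -1.78]
0 0.5 0 (0.56, 0.01, 0.11) [-0.12 -0.18  1.93  0.07  0.9  -1.72]
0 0.5 -0.85 (0.43, 0.01, 0.11) [ 0.56 -0.15  2.13 -1.01  1.29 -0.87]
0 0.5 -0.
[... 1564 characters left out ...]
1.93  0.07  0.9   1.42]
1 0.5 -0.85 (0.43, 0.01, 0.11) [ 0.56 -0.15  2.13 -1.01  1.29  2.27]
1 0.5 -0.85 (0.56, 0.01, 0.11) [ 0.41  0.09  1.89 -1.05  1.16  2.2 ]
1 0.5 0.85 (0.43, 0.01, 0.11) [-0.84 -0.19  2.16  0.92  1.5   0.73]
1 0.5 0.85 (0.56, 0.01, 0.11) [-0.62  0.07  1.92  1.    1.33  0.83]
1 0.5 boat [-0.87 -0.08  2.02  0.39  0.83  0.74]
1 0.8 0 (0.43, 0.01, 0.11) None
1 0.8 0 (0.56, 0.01, 0.11) [-0.15 -0.32  2.17  0.22  0.51  1.28]
1 0.8 -0.85 (0.43, 0.01, 0.11) None
1 0.8 -0.85 (0.56, 0.01, 0.11) None
1 0.8 0.85 (0.43, 0.01, 0.11) [-0.96 -0.38  2.39  1.13  1.39  0.6 ]
1 0.8 0.85 (0.56, 0.01, 0.11) [-0.65 -0.07  2.16  1.26  1.1   0.64]
1 0.8 boat [-1.01 -0.15  2.22  0.94  0.66  0.15]
```

```bash
cat > look.py <<'E'
from h import *
import json,sys
def obs(n,names,store):
    im=bot.get_image(n); c=cam(im)
    for t in names:
        for l in bot.landmark_of(n,t)[:2]:
            if l["p"]>.3: store.append((n,t,l["p"],[float(a) for a in l["position"][::-1]],[np.asarray(a).tolist() for a in c])); print(n,t,round(l["p"],2),np.round(l["position"][::-1],1))
    return im
E
python3 - <<'E'
from look import *
S=[]
bot.move_to((.45,0.0,.22),down(0,.5).as_quat())
im=obs("wrist",["chamber","slot","shutter_tab"],S); cv2.imwrite("pics/w1.png",im["color"][:,:,::-1])
bot.move_to((.42,-.295,.2),down(-.25,.3).as_quat())
im=obs("wrist",["boat","boat_grip","boat_pan","boat_nose","boat_heel","mat"],S); cv2.imwrite("pics/w2.png",im["color"][:,:,::-1])
json.dump(S,open("S.json","w")); print(bot.get_obs()["time"])
E
```

```text
wrist chamber 0.67 [253.1 235.4]
wrist slot 0.67 [289.9 257.3]
wrist shutter_tab 0.86 [222.1 306.3]
wrist boat 0.92 [279.3 209.4]
wrist boat_grip 0.72 [279.9 174.6]
wrist boat_pan 0.55 [280.8 253.8]
wrist boat_nose 0.61 [283.6 266.6]
wrist boat_heel 0.9 [276.4 140.8]
wrist boat_heel 0.64 [281.  175.6]
wrist mat 0.72 [519.  266.2]
wrist mat 0.61 [263.5 209.3]
5.5083
```

View pics/w1.png

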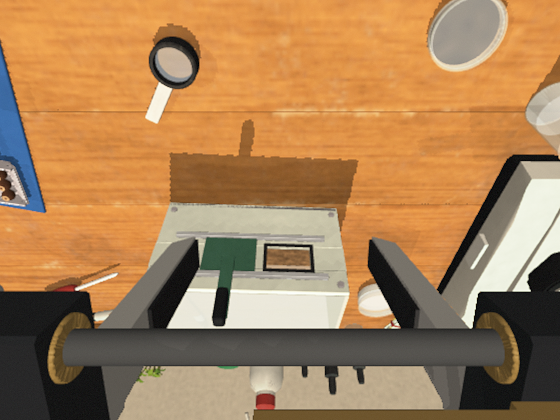

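View pics/w2.png

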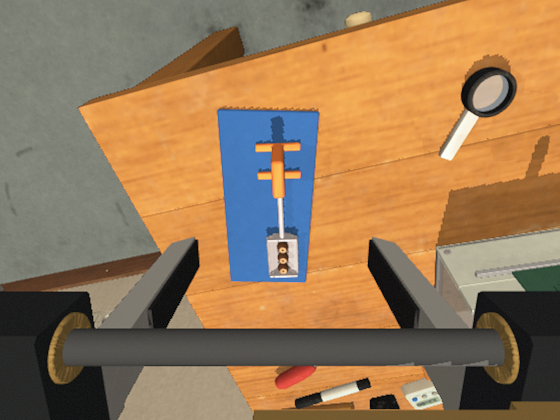

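```bash
python3 - <<'E'
import cv2
a=cv2.imread("pics/w1.png")[195:330,145:360]; cv2.imwrite("pics/w1z.png",cv2.resize(a,None,fx=3.7,fy=3.7,interpolation=cv2.INTER_CUBIC))
a=cv2.imread("pics/w2.png")[100:290,205:335]; cv2.imwrite("pics/w2z.png",cv2.resize(a,None,fx=3,fy=3,interpolation=cv2.INTER_CUBIC))
E
```

```text
(no output)
```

View pics/w1z.png

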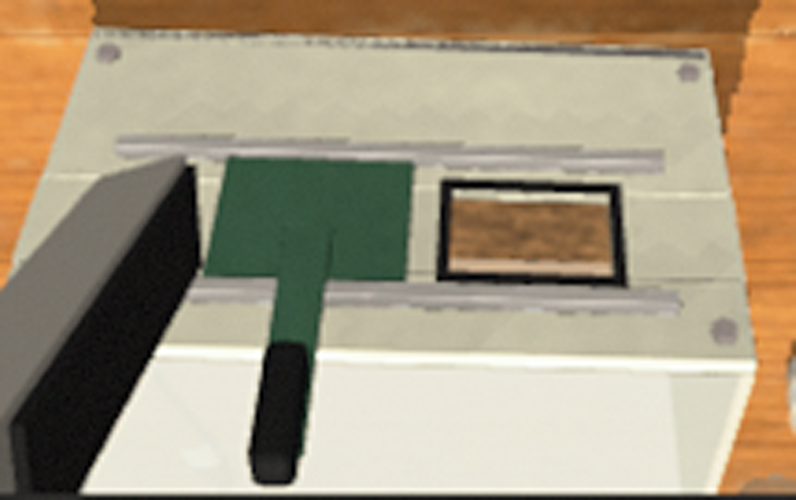

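View pics/w2z.png

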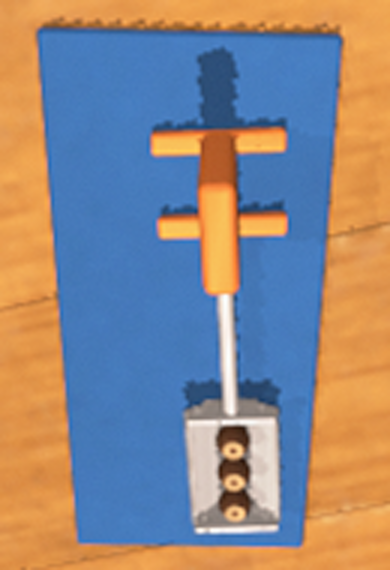

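```bash
cat > fit.py <<'E'
from h import *
import json
S=json.load(open("S.json"))
cw=[s for s in S if s[1]=="slot"][0][4]; cw=[np.array(a) for a in cw]
cb=[s for s in S if s[1]=="boat"][0][4]; cb=[np.array(a) for a in cb]
ct=cam(bot.get_image("top")); cs=cam(bot.get_image("scene"))
z1=lambda p,f=3.7,o=(145,195):(np.array(p)+.5)/f-.5+np.array(o)
def W(X,P,z0=0): 
    c,s=np.cos(X[2]),np.sin(X[2]); P=np.atleast_2d(P); return np.c_[X[0]+c*P[:,0]-s*P[:,1],X[1]+s*P[:,0]+c*P[:,1],P[:,2]+z0]
pts=[((-60,70,69),(449,190)),((-60,70,69),(0,0))]
pts=[((-60,70,69),(611,194)),((-60,20,69),(449,190)),((-60,70,101),(615,275)),((-60,20,101),(448,272)),((-60,-110,0),(95,30)),((-60,110,0),(707,50)),((-60,110,130),(755,358))]
P=np.array([p for p,_ in pts])/1000; U=np.array([z1(u) for _,u in pts])
x0=[.683,-.037,0]
r=least_squares(lambda X:(proj(cw,W(X,P))-U).ravel(),x0); print("wrist only",r.x, "res",r.fun.reshape(-1,2).round(1).tolist())
# allow slot z check: free dz
r2=least_squares(lambda X:(proj(cw,W(X,P,X[3]))-U).ravel(),x0+[0]); print("free z",r2.x)
# fixed cams: landmarks from first pass
F=[(ct,(0,0,0),(279.1,172)),(ct,(-60,45,85),(260.2,186.2)),(cs,(0,0,0),(310,221.2)),(cs,(-60,45,85),(284.9,197.6))]
f=lambda X:np.concatenate([(proj(c,W(X,np.array(p)/1000))[0]-u) for c,p,u in F])
r3=least_squares(f,x0); print("fixed",r3.x,r3.fun.round(1))
r4=least_squares(lambda X:np.concatenate([f(X),.6*(proj(cw,W(X,P))-U).ravel()]),x0); print("both",r4.x)
for nm,X in (("w",r.x),("f",r3.x),("b",r4.x)): print(nm,"slot",W(X,[[-.06,.045,.085]])[0].round(4))
# shutter tab
X=r4.x
t=least_squares(lambda a:np.concatenate([(proj(cw,W(X,[[-.072,a[0],.156]]))[0]-(222.1,306.3)),(proj(ct,W(X,[[-.072,a[0],.156]]))[0]-(288.5,181.8)),(proj(cs,W(X,[[-.072,a[0],.156]]))[0]-(298.1,188))]),[-.03]); print("tab y",t.x,t.fun.round(1),"opening",.045-t.x)
# boat, from w2z (fx=3, o=205,100)
zb=lambda p:z1(p,3,(205,100))
bp=[((87.5,19,14),(279,525)),((87.5,-19,14),(193,525)),((-87.5,23,5),(286,132)),((-87.5,-23,5),(152,134)),((27.5,19,14),(281,420)),((27.5,-19,14),(186,420)),((-47.5,6,46),(237,195)),((-47.5,-6,46),(202,195))]
bp=bp[:6]
PB=np.array([p for p,_ in bp])/1000; UB=np.array([zb(u) for _,u in bp])
lm=[("boat",(0,0,0)),("boat_grip",(-67.5,0,32)),("boat_pan",(57.5,0,9)),("boat_nose",(87.5,0,0)),("boat_heel",(-87.5,0,0))]
LT={"boat_grip":(392.8,261.9),"boat_pan":(399.6,211.2),"boat_nose":(402.4,204),"boat_heel":(389,270.7),"boat":(396.7,235.6)}
LS={"boat_grip":(332,317.5),"boat_pan":(378.4,305.4),"boat_nose":(387.9,302.2),"boat_heel":(321.8,333.5),"boat":(354.7,314.8)}
LW={"boat_grip":(279.9,174.6),"boat_pan":(280.8,253.8),"boat_nose":(283.6,266.6),"boat_heel":(276.4,140.8),"boat":(279.3,209.4)}
def fl(X,c,L): return np.concatenate([proj(c,W(X,np.array(p)/1000,.004))[0]-L[n] for n,p in lm])
b0=[.515,-.32,-.25]
for nm,g in (("corners",lambda X:(proj(cb,W(X,PB,.004))-UB).ravel()),("top",lambda X:fl(X,ct,LT)),("scene",lambda X:fl(X,cs,LS)),("wrist",lambda X:fl(X,cb,LW))):
    r=least_squares(g,b0,loss="soft_l1"); print("boat",nm,r.x.round(4),g(r.x).round(1))
E
python3 fit.py
```

```text
wrist only [ 0.68356411 -0.04012697 -0.03236677] res [[-0.9, -0.2], [0.7, -0.1], [-0.5, 0.2], [-0.0, 0.1], [-0.6, 0.1], [0.4, -1.0], [0.8, 1.2]]
free z [ 0.68593645 -0.04025253 -0.03627801 -0.00214145]
fixed [ 0.68393579 -0.03778532  0.02434623] [-0.2 -0.4 -0.1  0.5  0.9  0.4 -0.5 -0.2]
both [ 0.68338693 -0.03963169 -0.02497496]
w slot [0.6251 0.0068 0.085 ]
f slot [0.6229 0.0057 0.085 ]
b slot [0.6245 0.0069 0.085 ]
tab y [-0.02020866] [ 0.2  0.3 -0.1  1.9  2.2 -2.2] opening [0.06520866]
boat corners [ 0.5196 -0.3208 -0.2126] [ 1.1  1.8 -0.4  2.6  0.6 -0.7 -0.2  0.1 -0.1 -0.9 -1.  -0.1]
boat top [ 0.5179 -0.3231 -0.2472] [-1.3  0.2  0.9 -0.2  1.3  1.6 -0.3 -2.  -0.4  0. ]
boat scene [ 0.5175 -0.3198 -0.2476] [ 1.5  1.4 -1.4  1.3  0.2 -2.5  0.8 -1.7 -1.1 -0.2]
boat wrist [ 0.5172 -0.3215 -0.2158] [ 0.7  2.  -2.6 -2.9  0.9  0.9 -1.1  1.3  0.5 -1. ]
```

```bash
python3 - <<'E'
from look import *
ct=cam(bot.get_image("top"))
a=[onplane(ct,(236.5,193.2),0),onplane(ct,(325.8,197.5),0)]; d=a[0]-a[1]; print("top plate yaw",np.arctan2(-d[0],d[1]),a)
yaw=-.235; G=np.array([.5182,-.3212,.0])+R.from_euler('z',yaw).apply([-.0675,0,.036])
Rt=down(yaw,.3); p=Rt.apply([0,1,0]); T=G+.008*p
print(G,T)
bot.move_to(T-.09*p,Rt.as_quat())
im=obs("wrist",["boat_grip","boat_heel"],[]); cv2.imwrite("pics/w3.png",im["color"][:,:,::-1])
c=cam(im); print(proj(c,[G,G+R.from_euler('z',yaw).apply([-.02,0,-.032])]))
np.save("grasp.npy",np.r_[T,yaw]); print(bot.get_obs()["time"],bot.get_obs()["ee_pos"]-(T-.09*p))
E
```

```text
top plate yaw -0.05409374418028304 [array([0.62816602, 0.06879903, 0.        ]), array([ 0.61604351, -0.15508414,  0.        ])]
[ 0.45255528 -0.3054831   0.036     ] [ 0.45485446 -0.30603358  0.02835731]
wrist boat_grip 0.58 [280.3 213.7]
wrist boat_grip 0.56 [284.9 318.1]
wrist boat_heel 0.94 [278.  172.6]
[[281.7418706  213.66379711]
 [281.84873395 170.41970121]]
6.25 [ 0.00131293 -0.00140879  0.00328508]
```

View pics/w3.png

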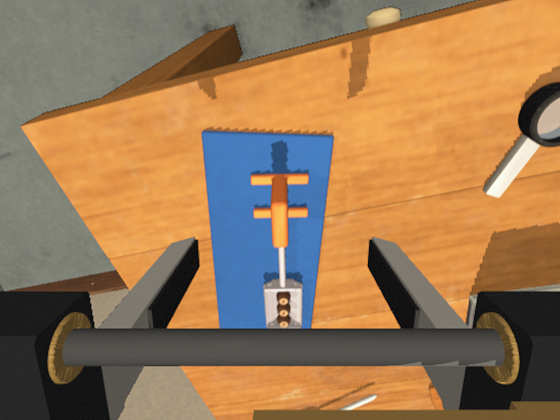

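```bash
python3 - <<'E'
from look import *
g=np.load("grasp.npy"); T=g[:3]; Rt=down(g[3],.3); p=Rt.apply([0,1,0])
bot.movel(T,velocity=.1,stop_force=6)
o=bot.get_obs(); print(o["ee_pos"]-T,o["force"])
bot.clamp(); o=bot.get_obs(); print(o["gripper_width"],o["ee_pos"]-T,o["force"],o["time"])
bot.movel(T+[0,0,.072],velocity=.08)
o=bot.get_obs(); print(o["gripper_width"],o["ee_pos"]-T,o["force"],o["time"])
im=obs("wrist",["boat_pan","boat_nose","boat_grip"],[]); cv2.imwrite("pics/w4.png",im["color"][:,:,::-1])
im=obs("scene",["boat_pan","boat_nose","boat_heel","boat_grip"],[]); cv2.imwrite("pics/s4.png",cv2.resize(im["color"][230:350,280:440,::-1],None,fx=4,fy=4,interpolation=cv2.INTER_CUBIC))
E
```

```text
[ 0.00037749 -0.00043644  0.00079543] [ 0.96596731 -0.35370346  0.79359462]
0.012053056179271677 [-1.93294889e-05 -7.82204644e-05 -2.03027755e-05] [-0.442569    0.16906546  0.14131545] 8.525
0.011862741304746531 [-0.00044285  0.00040315  0.07113077] [-0.4357536  -0.06962987 -1.51991051] 9.575
wrist boat_pan 0.7 [281.3 368.3]
wrist boat_nose 0.94 [282.2 382.7]
wrist boat_nose 0.45 [283.9 374.2]
wrist boat_grip 0.71 [284.1 266.9]
scene boat_pan 0.82 [382.8 278.5]
scene boat_pan 0.49 [355.1 322.5]
scene boat_nose 0.55 [393.5 276.8]
scene boat_heel 0.83 [322.2 309. ]
scene boat_grip 0.66 [334.  292.8]
```

View pics/w4.png

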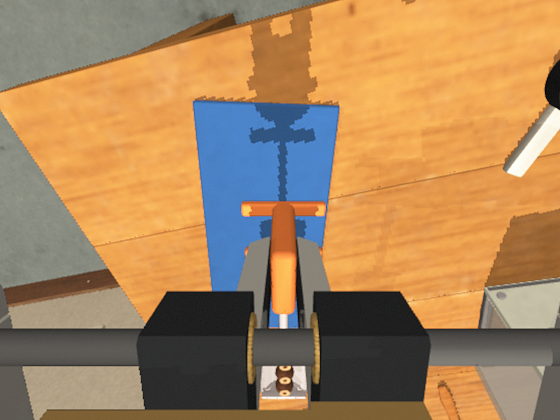

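View pics/s4.png

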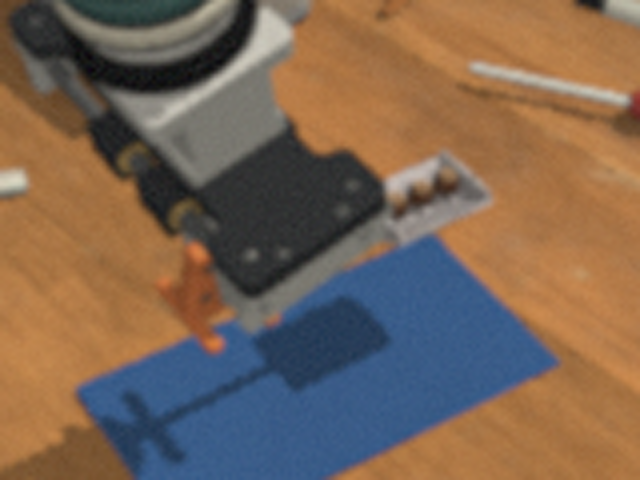

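```bash
cat > bf.py <<'E'
from h import *
def bpose(X,P):  # X: x,z shift in boat frame of grip pt, pitch ; boat points -> grip-centred level frame
    P=np.atleast_2d(P)-[-.0675,0,.032]; return R.from_euler('y',X[2]).apply(P)+[X[0],0,X[1]]
def world(o,X,P,pitch=.3):
    T=R.from_quat(o["tool_rot"]); tl=R.from_matrix(down(0,pitch).as_matrix())
    B=T*tl.inv(); G=np.array(o["ee_pos"])-.008*T.apply([0,1,0]); return G+B.apply(bpose(X,P))
E
python3 - <<'E'
from bf import *
im=bot.get_image("wrist"); o=bot.get_obs(); c=cam(im)
pts=np.array([(-87.5,23,5),(-87.5,-23,5),(-87.5,23,0),(-87.5,-23,0),(87.5,19,14),(87.5,-19,14),(87.5,9,0),(-47.5,6,46),(-47.5,-6,46)])/1000
for X in ([0,0,0],[0,0,.02],[0.003,0,0],[0,.003,0]): print(X,proj(c,world(o,X,pts)).round(1).tolist())
a=im["color"][190:260,230:340,::-1]; b=im["color"][350:420,230:340,::-1]
cv2.imwrite("pics/w5.png",cv2.resize(np.vstack([a,b]),None,fx=4,fy=4,interpolation=cv2.INTER_CUBIC))
E
```

```text
[0, 0, 0] [[324.7, 202.4], [238.6, 202.3], [323.8, 197.5], [239.6, 197.4], [306.0, 397.9], [257.5, 397.8], [292.8, 380.7], [293.4, 314.4], [269.3, 314.3]]
[0, 0, 0.02] [[324.8, 202.0], [238.5, 201.8], [323.9, 196.9], [239.5, 196.8], [305.8, 393.7], [257.7, 393.6], [292.7, 376.6], [293.4, 314.1], [269.3, 314.1]]
[0.003, 0, 0] [[324.3, 207.1], [239.0, 207.0], [323.4, 202.2], [240.0, 202.1], [305.9, 400.0], [257.6, 399.9], [292.8, 382.7], [293.3, 318.4], [269.4, 318.4]]
[0, 0.003, 0] [[325.2, 205.4], [238.0, 205.3], [324.3, 200.4], [239.0, 200.3], [306.2, 401.8], [257.2, 401.7], [292.9, 384.2], [293.6, 319.3], [269.1, 319.3]]
```

View pics/w5.png

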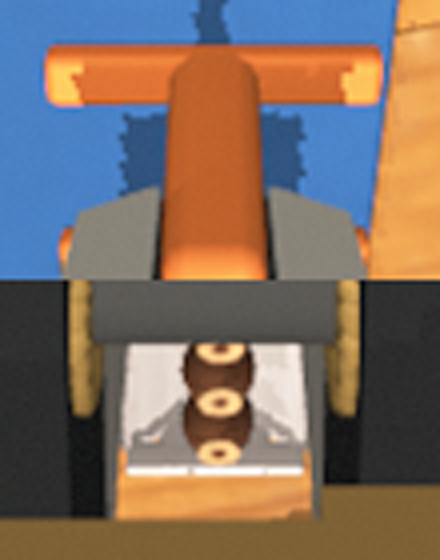

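```bash
cat > cf.py <<'E'
from bf import *
SLOT=np.array([.6245,.0065,.085]); CY=-.038; SH=.0025; PIT=.308; ZR=.086
def tcp_for(a,dy=0,dz=0,roll=0,yaw=None,pit=PIT,pivot=None):
    """pan centre at chamber x=a; rolled about rod axis"""
    C=R.from_euler('z',CY if yaw is None else yaw)
    pan=SLOT+C.apply([a+.06,dy,0]); pan[2]=ZR+dz
    g=np.array([-.125-SH,0,.023])
    G=pan+C.apply(R.from_euler('x',roll).apply(g))
    Rt=down(CY if yaw is None else yaw,pit,False,roll)
    return G+.008*Rt.apply([0,1,0]),Rt.as_quat()
E
python3 - <<'E'
from cf import *
q=down(-.14,PIT).as_quat(); 
bot.movel((.395,-.14,tcp_for(0)[0][2]),q,velocity=.11)
P,q=tcp_for(-.125); bot.movel(P,q,velocity=.11)
bot.dwell(.3)
o=bot.get_obs(); print(o["time"],o["ee_pos"]-P,(R.from_quat(o["tool_rot"])*R.from_quat(q).inv()).as_rotvec(),o["gripper_width"])
for n in ("wrist","scene","top"):
    im=bot.get_image(n); cv2.imwrite(f"pics/{n}6.png",im["color"][:,:,::-1])
    c=cam(im); B=world(o,[SH,0,.008],[[.0575,0,.009],[.0875,.019,.014],[.0875,-.019,.014]]); print(n,B.round(4).tolist(),proj(c,B).round(1).tolist(),"slot",proj(c,SLOT).round(1))
    for t in ("boat_pan","boat_nose","slot"): print(t,[(round(l["p"],2),np.round(l["position"][::-1],1)) for l in bot.landmark_of(n,t)[:2]])
a=cv2.imread("pics/top6.png")[150:290,210:360];cv2.imwrite("pics/top6z.png",cv2.resize(a,None,fx=4,fy=4,interpolation=cv2.INTER_CUBIC))
a=cv2.imread("pics/scene6.png")[150:290,210:370];cv2.imwrite("pics/scene6z.png",cv2.resize(a,None,fx=4,fy=4,interpolation=cv2.INTER_CUBIC))
E
```

```text
13.725 [-6.97812705e-06 -2.49336480e-04  3.07706371e-05] [ 1.07586543e-05 -8.37113162e-05 -6.02505210e-04] 0.012118241316986035
wrist [[0.5595, 0.0086, 0.0861], [0.5902, 0.0265, 0.0911], [0.5888, -0.0115, 0.0911]] [[282.3, 369.8], [306.3, 397.9], [258.2, 397.8]] slot [[282.7 412.6]]
boat_pan [(0.94, array([285.3, 371.1])), (0.5, array([286.2, 359.8]))]
boat_nose [(0.88, array([282.5, 380.3]))]
slot [(0.67, array([277.8, 409.2]))]
scene [[0.5595, 0.0086, 0.0861], [0.5902, 0.0265, 0.0911], [0.5888, -0.0115, 0.0911]] [[265.1, 206.2], [269.5, 196.8], [279.3, 203.5]] slot [[284.6 197.1]]
boat_pan [(0.58, array([263.8, 206.8])), (0.5, array([212.5, 233.3]))]
boat_nose [(0.61, array([274.9, 205.5]))]
slot [(0.83, array([284.4, 197.2]))]
top [[0.5595, 0.0086, 0.0861], [0.5902, 0.0265, 0.0911], [0.5888, -0.0115, 0.0911]] [[258.6, 213.6], [250.8, 200.0], [267.4, 200.5]] slot [[259.7 186. ]]
boat_pan [(0.95, array([257.1, 212.2])), (0.51, array([279.4, 172.9]))]
boat_nose [(0.57, array([256.8, 201.9])), (0.26, array([258.5, 208. ]))]
slot [(0.74, array([259.4, 187.7]))]
```

View pics/top6z.png

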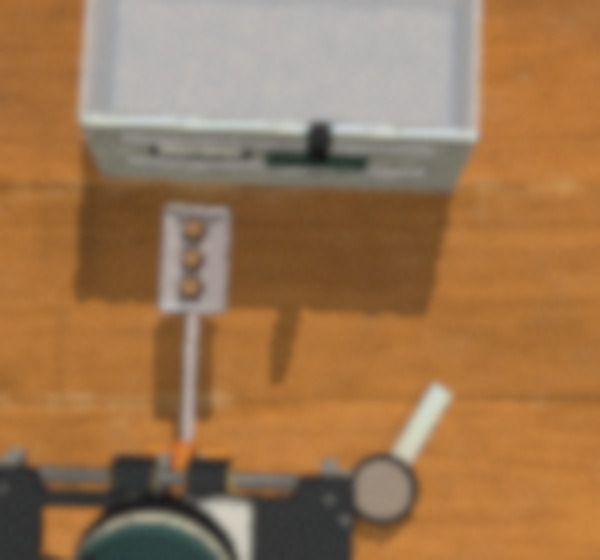

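View pics/scene6z.png

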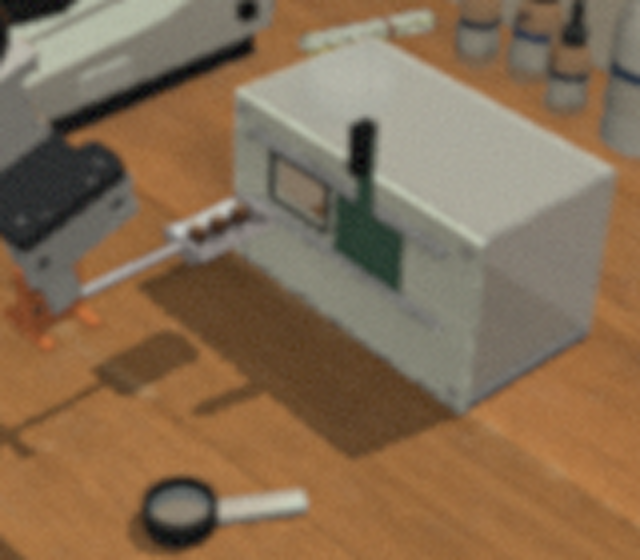

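View pics/wrist6.png

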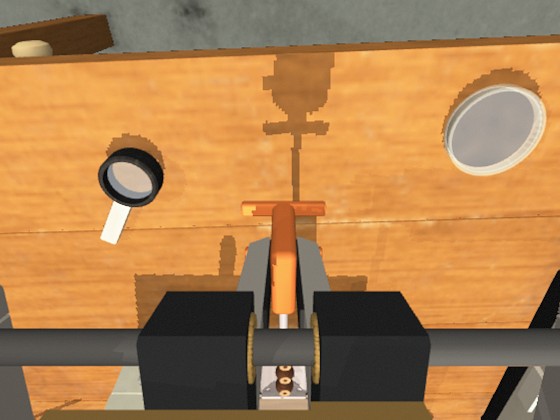

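```bash
cat > ov.py <<'E'
from cf import *
import sys
def overlay(n,box,f,fn,pitch=PIT,X=(SH,0,.008)):
    im=bot.get_image(n); c=cam(im); o=bot.get_obs(); r0,r1,c0,c1=box
    a=cv2.resize(im["color"][r0:r1,c0:c1,::-1],None,fx=f,fy=f,interpolation=cv2.INTER_CUBIC); raw=a.copy()
    T=lambda uv:((uv-[c0,r0]+.5)*f-.5).round().astype(int)
    pan=np.array([(27.5,-19,14),(87.5,-19,14),(87.5,19,14),(27.5,19,14)])/1000
    cv2.polylines(a,[T(proj(c,world(o,X,pan,.3)))],True,(255,0,255),1)
    rod=np.array([(-47.5,0,9),(27.5,0,9)])/1000; cv2.polylines(a,[T(proj(c,world(o,X,rod,.3)))],False,(255,0,255),1)
    C=R.from_euler('z',CY)
    def ch(P): return SLOT+C.apply(np.array(P)/1000-[-.06,.045,.085])
    for P in ([(-60,20,69),(-60,70,69),(-60,70,101),(-60,20,101)],[(-60,-110,0),(-60,110,0),(-60,110,130),(-60,-110,130)],[(60,-110,130),(60,110,130),(-60,110,130),(-60,-110,130)]):
        cv2.polylines(a,[T(proj(c,ch(P)))],True,(0,255,255),1)
    cv2.imwrite(fn,np.hstack([raw,a]) if raw.shape[1]<=400 else np.vstack([raw,a])); 
if __name__=="__main__":
    overlay("scene",(165,255,215,345),6,"pics/ovs1.png" )
    overlay("top",(140,240,225,335),5,"pics/ovt1.png")
E
python3 ov.py; python3 -c "
import cv2
for n in ('s','t'):
    a=cv2.imread(f'pics/ov{n}1.png'); print(a.shape); h=a.shape[0]//2
    cv2.imwrite(f'pics/ov{n}1b.png',a[h:])"
```

```text
(1080, 780, 3)
(1000, 550, 3)
```

View pics/ovs1b.png

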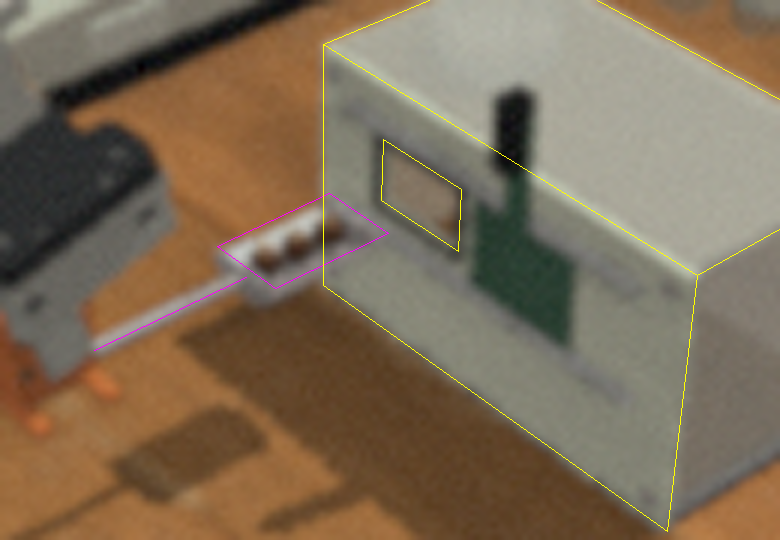

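View pics/ovt1b.png

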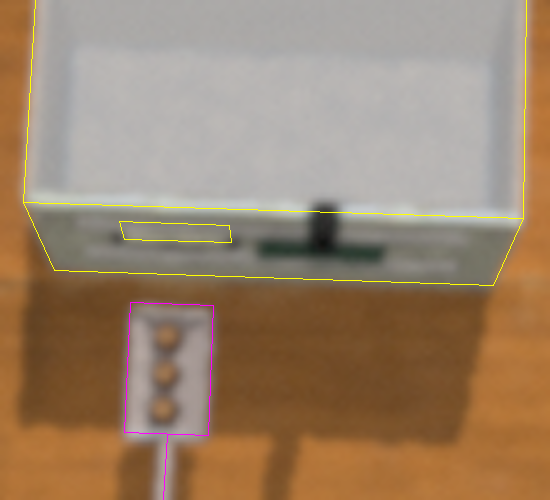

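```bash
python3 - <<'E'
from ov import *
P,q=tcp_for(-.092); bot.movel(P,q,velocity=.05); bot.dwell(.2)
o=bot.get_obs(); print(o["time"],o["ee_pos"]-P,o["force"])
overlay("scene",(165,255,235,335),6,"pics/ovs2.png"); overlay("top",(170,220,235,285),10,"pics/ovt2.png")
for n in 'st':
    a=cv2.imread(f'pics/ov{n}2.png'); h=a.shape[0]//2; 
    if n=='t': cv2.imwrite('pics/ovt2r.png',a[:h])
    cv2.imwrite(f'pics/ov{n}2b.png',a[h:])
w=bot.get_image("wrist")["color"][330:420,220:350,::-1]; cv2.imwrite("pics/w7.png",cv2.resize(w,None,fx=5,fy=5,interpolation=cv2.INTER_CUBIC))
E
```

```text
15.4333 [-2.09225018e-04  5.38671922e-05  1.26558953e-05] [-0.57036745 -0.92129004 -1.77033571]
```

View pics/ovs2b.png

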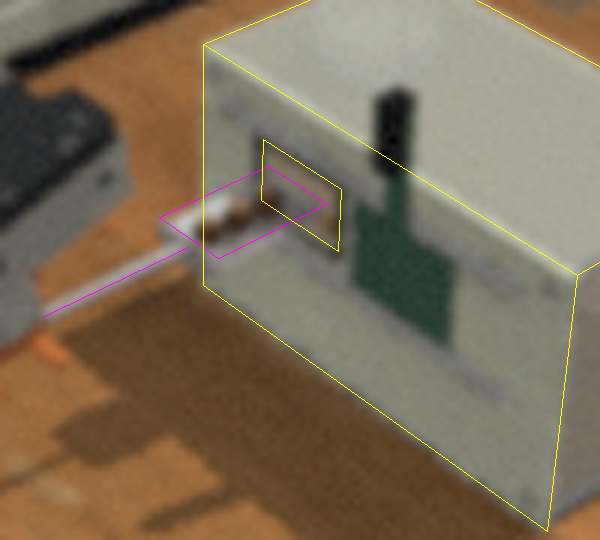

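View pics/ovt2r.png

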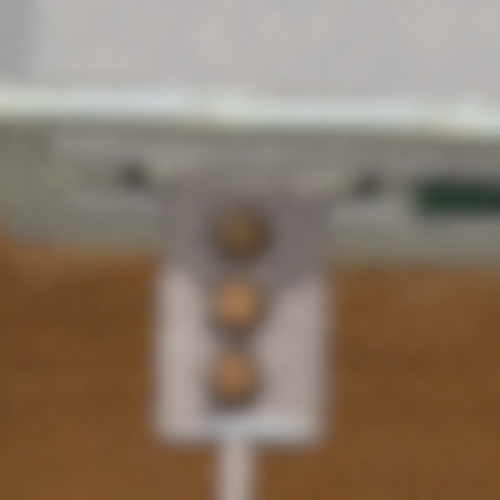

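View pics/w7.png

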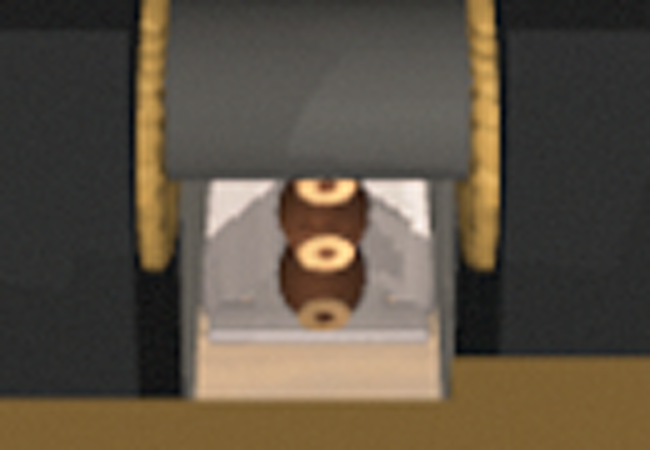

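```bash
python3 - <<'E'
from ov import *
P,q=tcp_for(.003); bot.movel(P,q,velocity=.06); bot.dwell(.25)
o=bot.get_obs(); print(o["time"],o["ee_pos"]-P,o["force"])
im=bot.get_image("top"); cv2.imwrite("pics/t8.png",cv2.resize(im["color"][120:240,220:340,::-1],None,fx=5,fy=5,interpolation=cv2.INTER_CUBIC))
for r in (-.22,-.44,-.66,-.88): print(bot.ik(*tcp_for(.003,roll=r)).round(2))
E
```

```text
17.5667 [-7.44840455e-05  1.64609103e-05  8.45244414e-05] [ 1.22542937 -0.44627248 -2.85554284]
[ 0.06 -0.02  1.76 -0.27  1.12 -1.42]
[ 0.21  0.05  1.74 -0.53  1.18 -1.23]
[ 0.33  0.15  1.72 -0.75  1.28 -1.08]
[ 0.42  0.26  1.7  -0.94  1.39 -0.97]
```

View pics/t8.png

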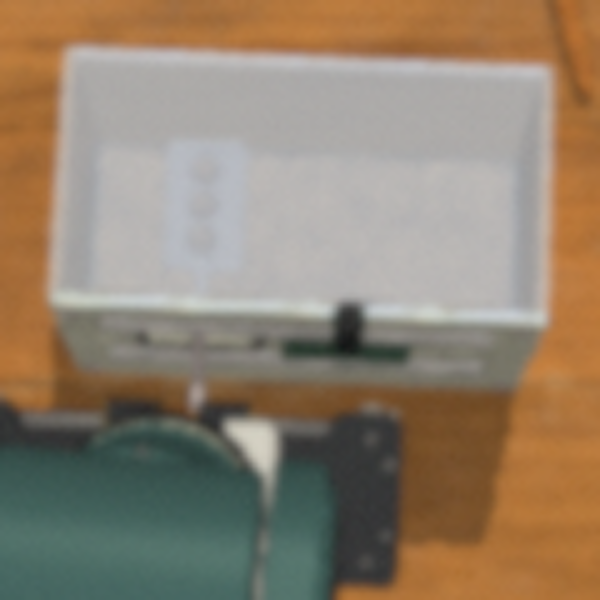

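```bash
python3 - <<'E'
from ov import *
for r in (-.22,-.44,-.66,-.88):
    P,q=tcp_for(.003,roll=r); bot.movel(P,q,velocity=.012)
bot.dwell(.5)
o=bot.get_obs(); print(o["time"],o["ee_pos"]-P,o["force"],o["gripper_width"])
for n,b in (("top",(110,250,200,340)),("scene",(140,260,210,350))):
    im=bot.get_image(n); cv2.imwrite(f"pics/{n}9.png",cv2.resize(im["color"][b[0]:b[1],b[2]:b[3],::-1],None,fx=4.2,fy=4.2,interpolation=cv2.INTER_CUBIC))
    print(n,[(round(l["p"],2),np.round(l["position"][::-1],1)) for l in bot.landmark_of(n,"seed_1")])
E
```

```text
19.85 [ 4.14447253e-05 -1.43734562e-04  2.93551031e-04] [ 0.26829185  0.81015335 -1.13779326] 0.01181900353401211
top []
scene []
```

View pics/top9.png

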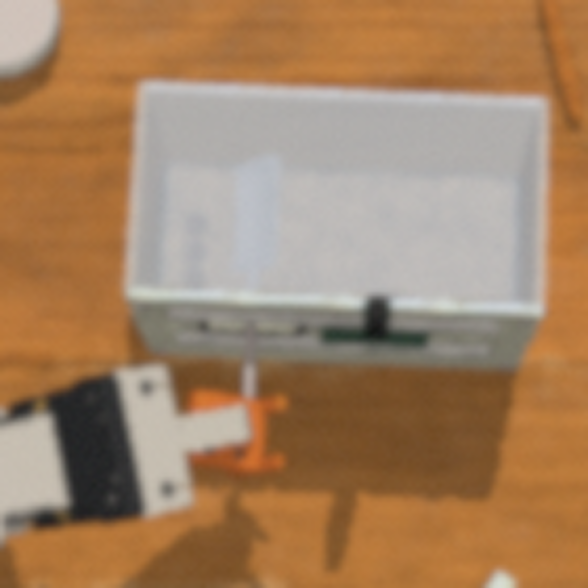

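View pics/scene9.png

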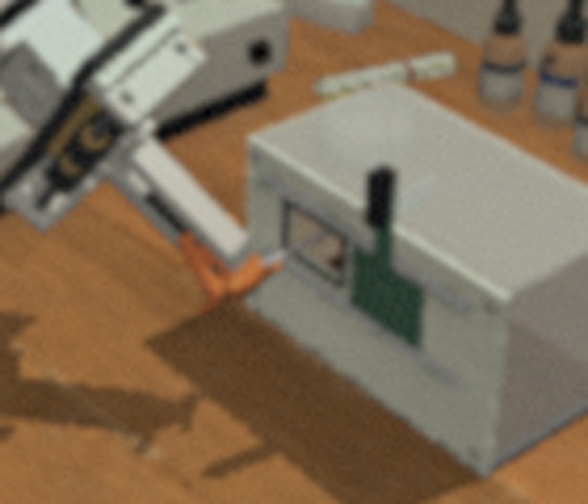

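```bash
python3 - <<'E'
from ov import *
acc=np.mean([bot.get_image("top")["color"].astype(float) for _ in range(6)],0)
a=acc[125:185,228:332,::-1]; a=np.clip((a-120)*2.6,0,255).astype(np.uint8)
cv2.imwrite("pics/t10.png",cv2.resize(a,None,fx=7.5,fy=7.5,interpolation=cv2.INTER_CUBIC)); print(bot.get_obs()["time"])
E
```

```text
20.35
```

View pics/t10.png

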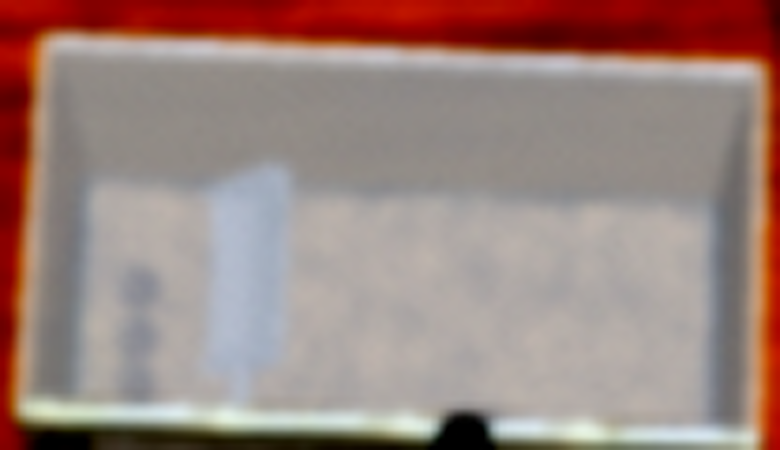

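```bash
python3 - <<'E'
from ov import *
for r in (-.66,-.44,-.22,0):
    P,q=tcp_for(.003,roll=r); bot.movel(P,q,velocity=.014)
bot.dwell(.2)
o=bot.get_obs(); print(o["time"],o["ee_pos"]-P,o["force"])
im=bot.get_image("wrist"); cv2.imwrite("pics/w11.png",im["color"][:,:,::-1])
im=bot.get_image("top"); cv2.imwrite("pics/t11.png",cv2.resize(im["color"][120:240,220:340,::-1],None,fx=5,fy=5,interpolation=cv2.INTER_CUBIC))
E
```

```text
22.1167 [-0.00040097  0.00145877 -0.00080333] [ 0.59398428 -0.30386932 -2.08464973]
```

View pics/t11.png

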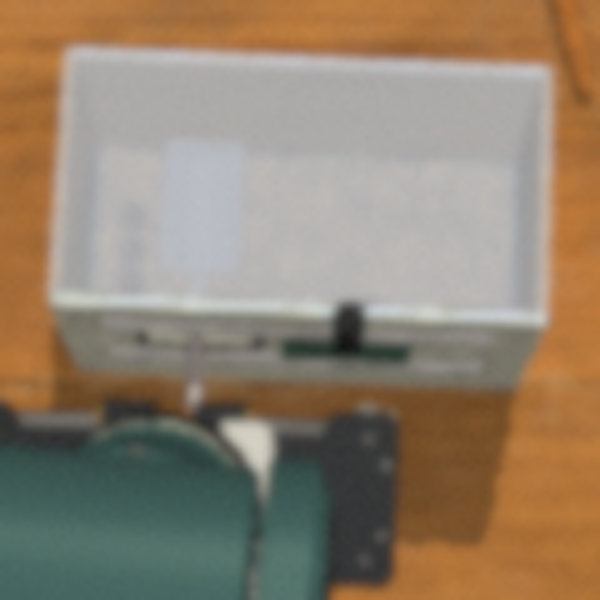

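View pics/w11.png

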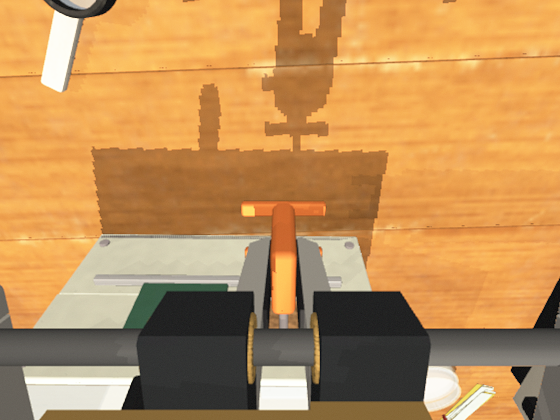

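```bash
python3 - <<'E'
from ov import *
P,q=tcp_for(.003); o=bot.get_obs(); print(o["ee_pos"]-P)
bot.dwell(.2); o=bot.get_obs(); print(o["ee_pos"]-P,(R.from_quat(o["tool_rot"])*R.from_quat(q).inv()).as_rotvec())
P,q=tcp_for(-.125); bot.movel(P,q,velocity=.09)
z=P[2]
bot.movel((.395,-.14,z),down(-.14,PIT).as_quat(),velocity=.15)
g=np.load("grasp.npy"); T=g[:3]; Rt=down(g[3],.3)
bot.movel(T+[0,0,.075],Rt.as_quat(),velocity=.15)
bot.movel(T+[0,0,.015],velocity=.1); bot.dwell(.2)
im=bot.get_image("wrist"); cv2.imwrite("pics/w12.png",im["color"][:,:,::-1]); o=bot.get_obs();print(o["time"],o["ee_pos"]-T,o["force"])
E
```

```text
[-0.00018979  0.00116729 -0.00039239]
[-2.11699992e-06  3.31306492e-04  2.48022903e-05] [-2.48105574e-04  6.64313447e-06  5.48686875e-04]
27.525 [ 0.00043799 -0.00044144  0.01593184] [-0.01142257 -0.21386953 -1.63915337]
```

View pics/w12.png

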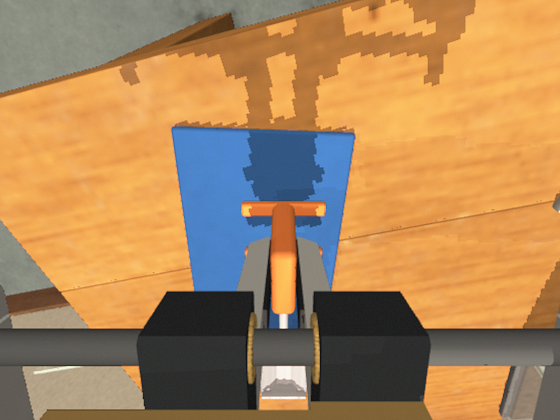

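```bash
python3 - <<'E'
from ov import *
g=np.load("grasp.npy"); T=g[:3]; Rt=down(g[3],.3); p=Rt.apply([0,1,0])
print(bot.movel(T+[0,0,.0005],velocity=.04,stop_force=2.0)); o=bot.get_obs(); print(o["ee_pos"]-T,o["force"])
bot.gripper_open(); bot.dwell(.1)
bot.movel(T-.10*p,velocity=.15)
o=bot.get_obs(); print(o["time"],o["gripper_width"])
im=bot.get_image("wrist"); cv2.imwrite("pics/w13.png",im["color"][:,:,::-1])
im=bot.get_image("scene"); cv2.imwrite("pics/s13.png",cv2.resize(im["color"][270:370,280:440,::-1],None,fx=4,fy=4,interpolation=cv2.INTER_CUBIC))
E
```

```text
True
[-0.00024189  0.0001593  -0.00011414] [ 0.17045941 -0.29656965  2.7038784 ]
30.15 0.0940232998174571
```

View pics/w13.png

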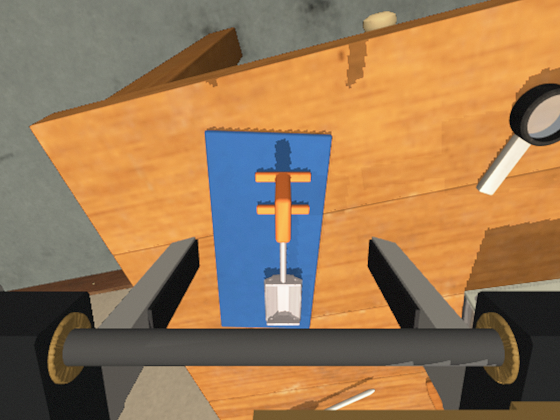

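View pics/s13.png

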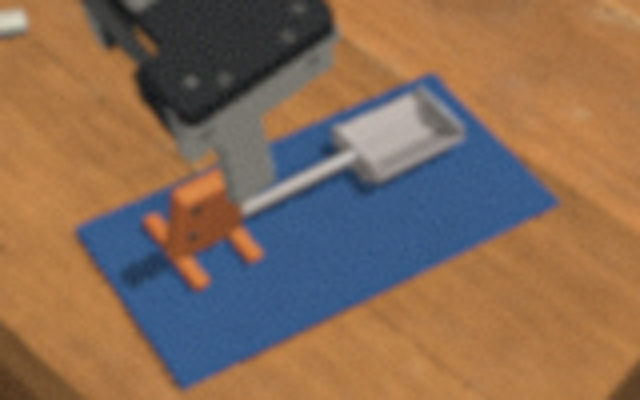

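```bash
python3 - <<'E'
from ov import *
C=R.from_euler('z',CY); ch=lambda x,y,z: SLOT+C.apply(np.array([x,y,z])-[-.06,.045,.085])
q=down(CY,0).as_quat()
o=bot.get_obs(); e=o["ee_pos"]
bot.movel([e[0],e[1],.25],velocity=.25)
bot.clamp()
bot.move_to(ch(-.072,-.062,.25),q)
bot.movel(ch(-.072,-.062,.157),velocity=.12); bot.dwell(.2)
o=bot.get_obs(); print(o["time"],o["force"],o["gripper_width"])
for n,b in (("top",(150,230,225,335)),("scene",(140,260,210,350))):
    im=bot.get_image(n); cv2.imwrite(f"pics/{n}14.png",cv2.resize(im["color"][b[0]:b[1],b[2]:b[3],::-1],None,fx=5,fy=5,interpolation=cv2.INTER_CUBIC))
im=bot.get_image("wrist"); cv2.imwrite("pics/w14.png",im["color"][:,:,::-1])
E
```

```text
34.5 [ 0.55453617  0.22005446 -0.15109932] 0.000656292421614762
```

View pics/scene14.png

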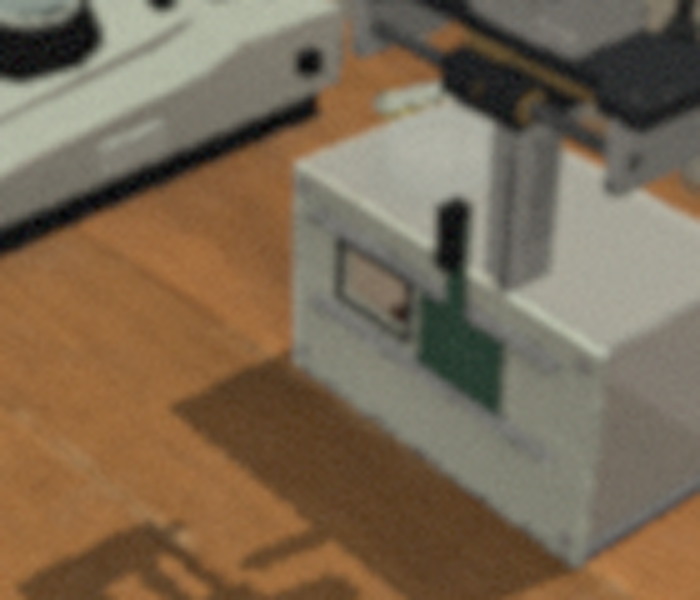

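View pics/w14.png

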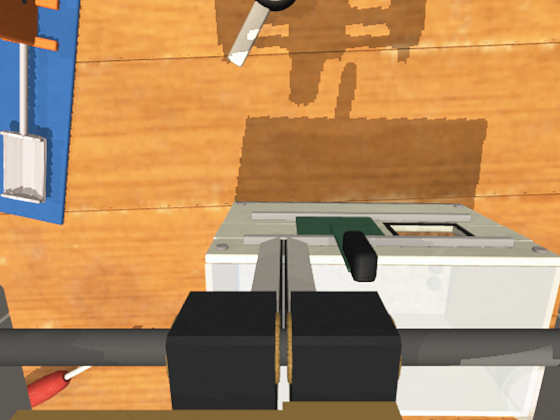

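```bash
python3 - <<'E'
from ov import *
C=R.from_euler('z',CY); ch=lambda x,y,z: SLOT+C.apply(np.array([x,y,z])-[-.06,.045,.085])
def cy(): return (C.inv().apply(bot.get_obs()["ee_pos"]-SLOT)+[-.06,.045,.085]).round(4)
print(bot.movel(ch(-.072,.015,.157),velocity=.06,stop_force=9)); o=bot.get_obs(); print(cy(),o["force"],o["time"])
print(bot.movel(ch(-.072,.04,.157),velocity=.03,stop_force=9)); o=bot.get_obs(); print(cy(),o["force"],o["time"])
im=bot.get_image("scene"); cv2.imwrite("pics/s15.png",cv2.resize(im["color"][140:260,210:350,::-1],None,fx=5,fy=5,interpolation=cv2.INTER_CUBIC))
im=bot.get_image("wrist"); cv2.imwrite("pics/w15.png",im["color"][:,:,::-1])
E
```

```text
False
[-0.0722  0.0149  0.1569] [0.41709399 0.62514395 0.94992069] 36.0833
True
[-0.0721  0.0256  0.1566] [-0.12099147 -0.67582277  2.2726791 ] 36.6083
```

View pics/s15.png

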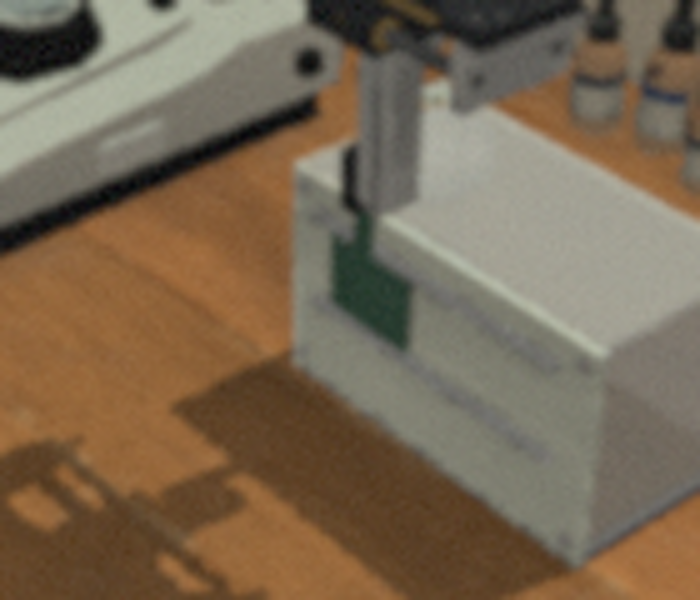

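View pics/w15.png

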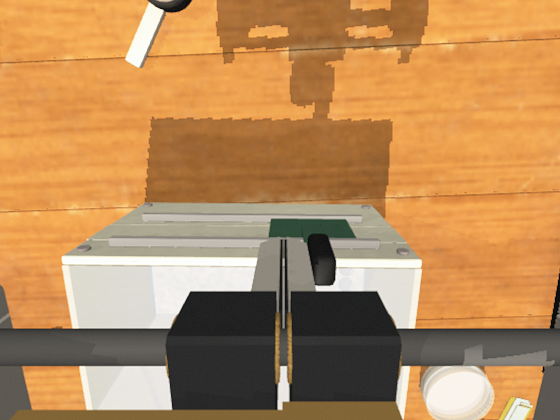

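```bash
python3 - <<'E'
from ov import *
C=R.from_euler('z',CY); ch=lambda x,y,z: SLOT+C.apply(np.array([x,y,z])-[-.06,.045,.085])
def cy(): return (C.inv().apply(bot.get_obs()["ee_pos"]-SLOT)+[-.06,.045,.085]).round(4)
print(bot.movel(ch(-.072,.04,.157),velocity=.03,stop_force=15)); o=bot.get_obs(); print(cy(),o["force"],o["time"])
bot.movel(ch(-.072,-.02,.157),velocity=.1); bot.movel(ch(-.072,-.02,.26),velocity=.2)
bot.movel(ch(-.25,-.02,.33),velocity=.25); bot.dwell(.5)
for n in ("scene","top","wrist"):
    im=bot.get_image(n); cv2.imwrite(f"pics/{n}16.png",im["color"][:,:,::-1])
a=bot.get_image("scene")["color"][140:260,210:350,::-1]; cv2.imwrite("pics/s16z.png",cv2.resize(a,None,fx=5,fy=5,interpolation=cv2.INTER_CUBIC))
o=bot.get_obs(); print(o["time"],o["force"])
cs=cam(bot.get_image("scene")); print("tab shut pred",proj(cs,ch(-.072,.045,.156)),[(l["p"],l["position"][::-1]) for l in bot.landmark_of("scene","shutter_tab")[:1]])
cw=cam(bot.get_image("wrist")); print("wrist pred",proj(cw,[ch(-.072,.045,.174),ch(-.062,.075,.085),ch(-.062,.015,.085)]),[(l["p"],l["position"][::-1]) for l in bot.landmark_of("wrist","shutter_tab")[:1]])
for t in ("beaker","dish","loupe"): print(t,[np.round(l["position"][::-1],1) for l in bot.landmark_of("top",t)[:1]],[np.round(l["position"][::-1],1) for l in bot.landmark_of("scene",t)[:1]])
E
```

```text
True
[-0.0726  0.0256  0.1559] [ 0.30974024 -3.30395447  2.2150981 ] 37.0417
39.9333 [ 0.54833558 -0.01140619  0.73085838]
tab shut pred [[281.7135527  174.81341359]] [(0.81, [279.1, 177.9])]
wrist pred [[345.95414441 351.21712006]
 [357.74568851 313.55449371]
 [312.89850702 313.23740562]] []
beaker [array([152.2, 253.3])] [array([180.1, 202.6])]
dish [array([199.3, 283.1])] [array([181.4, 234.4])]
loupe [array([195.9, 282.8])] [array([266.7, 284.2])]
```

View pics/wrist16.png

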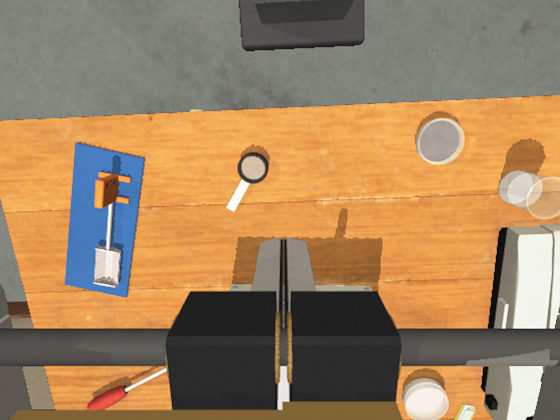

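View pics/scene16.png

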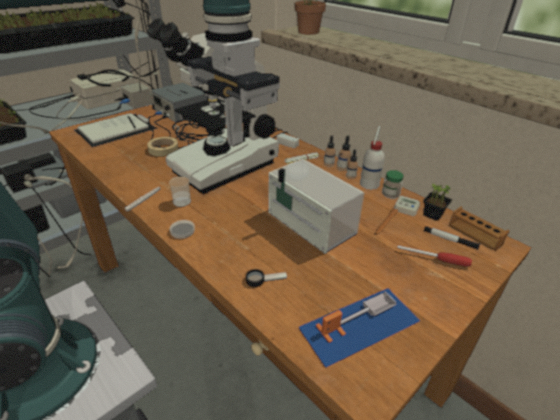

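View pics/s16z.png

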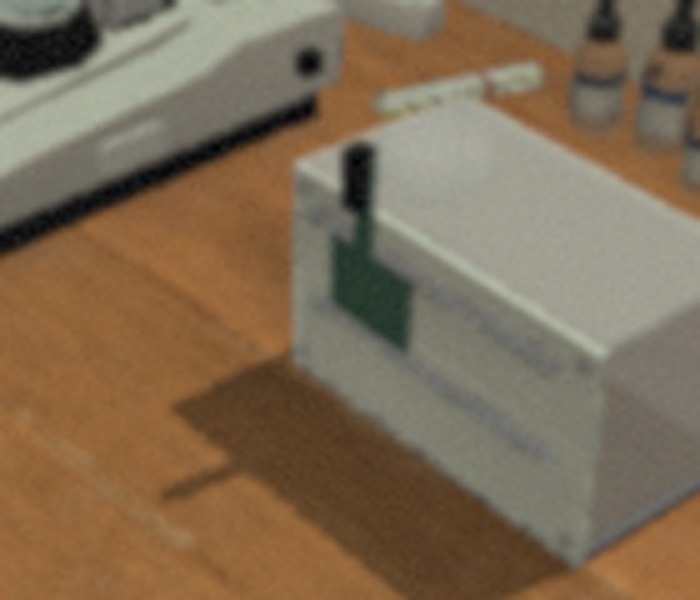

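```bash
python3 - <<'E'
from ov import *
C=R.from_euler('z',CY); ch=lambda x,y,z: SLOT+C.apply(np.array([x,y,z])-[-.06,.045,.085])
cs=cam(bot.get_image("scene"))
p=proj(cs,[ch(-.062,.075,.105),ch(-.062,.015,.065),ch(-.062,.015,.10),ch(-.062,.075,.07),ch(-.072,.045,.174)]); print(((p-[210,140]+.5)*5-.5).round())
bot.move_to(ch(-.30,.03,.22),down(CY,.55).as_quat()); bot.dwell(.3)
im=bot.get_image("wrist"); cv2.imwrite("pics/w17.png",im["color"][:,:,::-1]); c=cam(im); print(proj(c,[ch(-.062,.075,.085),ch(-.062,.015,.085),ch(-.072,.045,.174),ch(-.06,.02,.085),ch(-.06,.07,.085)]).round(1)); print(bot.get_obs()["time"])
E
```

```text
[[335. 231.]
 [410. 347.]
 [413. 290.]
 [334. 287.]
 [361. 144.]]Traceback (most recent call last):
  File "<stdin>", line 5, in <module>
rig.Unreachable: the arm cannot take that pose within its joint ranges
```

```bash
python3 - <<'E'
from rig import bot
bot.sign_off(); print(bot.get_obs()["time"])
E
```

```text
the job is handed in; nothing more can be done
the job is handed in; nothing more can be done
```

I loaded the three seeds and handed the job in at about 40 s of the 72 s allowed; no verdict was reported. I carried the boat level, slid the pan through the slot, tipped it about 50° and drew it out empty. Then I stood it back on its blue mat, let go and pushed the shutter shut.

**Checks that agreed:**
- **Seeds:** the top view showed three dark spots on the chamber floor and an empty pan. Two seeds were still visible through the roof just before I closed the shutter.
- **Boat:** it stands upright, whole on the mat and released in the wrist and scene pictures.
- **Shutter:** it stopped at the same place under a 9 N and then a 15 N push. Its green edges lie where a fully shut shutter should, to about a pixel (2 mm).
- **Contact with the chamber:** I have no direct contact reading. The pan was centred in the slot to within about 1–2 mm and nothing looked like a touch.
- **Bystanders:** the beaker, dish and loupe look unmoved in the final pictures.

**Checks that failed or disagreed:**
- **Chamber yaw:** estimates ranged from +0.02 to −0.05 rad, and I used −0.038.
- **Tab position:** the two fixed cameras disagreed with my fit by about 2–3 pixels.
- **Seed detector:** it found nothing once the seeds were in the chamber, so I judged them by eye.
- **Loupe detector:** it mistook the dish for the loupe in the last top picture.
- **Last close-up:** a final wrist look at the slot was unreachable, so I skipped it.

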